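Make the drug-testing spectrometer ready to read

TASK

Get the infrared spectrometer on the evidence desk ready to read: take the roll of packing tape off its folded display and lay it flat in the wide compartment of the desk tray, turn the press knob clockwise until it clicks over and stays, and tilt the display up to 45 degrees, where its stiff hinge will hold it. Leave the seized goods and everything else on the desk where they are.

Things in the scene. Friction and masses are not known exactly. Their poses are not given: they have to be found in the camera images.
- spectrometer: fixed light grey instrument, 240 (x, depth) x 320 (y) mm, deck 85 mm above the desk; origin under its centre, front faces its -x (towards the robot, turned up to 20 degrees). The dark folding display lies on the +y part of the deck; on the -y part an aluminium press arm (40 wide, top 157 mm above the desk) reaches forward from a column at the back, a round black knob on top
- display (a joint): tilt of the display, rad: 0 lying flat on the deck (screen up), growing as its far edge is raised so that the screen faces the front; travel 0 to 1.55, 45 degrees is 0.785. Stiff friction hinge (0.8 N m, about 9 N at the grab tab with the weight): it stays where it is left
- display_hinge (a point): middle of the display's hinge axis, which runs along the spectrometer's y at the display's front edge, 92 mm above the desk (axes as the spectrometer's). The display reaches 135 mm back from it, is 170 wide and 14 thick, the axis at mid-thickness: when flat, the screen is 99 mm above the desk
- tab_grip (a point): on the display's grab tab, the place to take hold: a rubber post in the middle of the far edge, 30 mm wide (along the hinge), 12 thick, standing 30 mm out at right angles from the screen. The point is on the tab's middle, 129 mm from the hinge axis, 24 mm above the screen, 6 mm below the tab's end; its axes turn with the display (x from hinge to far edge, z out of the screen)
- press_knob (a joint): turn of the press knob, rad, growing clockwise seen from above; 0 to 1.65 (stop). It turns freely to 0.5, then against a spring (up to about 0.2 N m) over a crest at 1.3, where it clicks over; from 1.45 on the spring pulls it to the stop and keeps it there. Let go before the crest, it springs back below 0.5. Starts between 0.1 and 0.45
- knob_grip (a point): on the vertical axis of the press knob, 6 mm below its top: round black knob 36 mm across, 28 mm high (159 to 187 mm above the desk), with a white index mark on top; the arm below it is 24 mm under this point
- tape: roll of tan packing tape lying flat on the folded display: ring of 96 mm outside and 76 mm inside diameter (wall 10 mm), 45 mm high, about 0.16 kg; origin at the centre of its underside, z up its axis
- tray: grey desk tray, fixed, left or right of the spectrometer (the bench scale is on the other side): 190 (x) x 176 (y) mm, walls 5 thick and 40 high, floor 5 thick; a partition along x, 35 mm high, splits it into the wide compartment (180 x 127 mm) and a pen channel (34 mm wide, on its +y side). Origin under its centre
- tray_main (a point): centre of the floor of the tray's wide compartment, 5 mm above the desk (axes as the tray's)
- scale: bench scale with a round steel pan, fixed, 190 x 170 mm, 54 mm high; origin under its centre. Leave alone
- brick_a: block wrapped in brown parcel tape, 95 x 60 x 44 mm, lying behind the spectrometer; loose, origin at the centre of its underside. Leave alone
- brick_b: another such wrapped block, 95 x 60 x 44 mm, also behind it; loose, origin at the centre of its underside. Leave alone
- brick_c: smaller wrapped block, 85 x 55 x 38 mm, in front of the spectrometer; loose, origin at the centre of its underside. Leave alone
- phone_a: phone lying flat, 152 x 72 x 10 mm, in front of the spectrometer; loose, origin at the centre of its underside. Leave alone
- phone_b: phone lying flat, 146 x 70 x 10 mm; loose, origin at the centre of its underside. Leave alone
- bottle: standing water bottle, 60 mm across, 190 mm tall; loose, origin at the centre of its underside. Leave alone
- marker: flat-sided marker pen, 125 x 16 x 13 mm, lying in the tray's pen channel; loose, origin at the centre of its underside. Leave alone
Not all that is in view belongs to the job. What is shaped like the tape but green or red is not meant.

How it is judged (in metres and radians):
At the end, for the whole second after the job is handed in: The display stands still at 45 degrees, give or take 6 degrees (0.675 to 0.895 rad); the press knob has clicked over and sits at its stop (beyond 1.5 rad); the tape roll lies flat and at rest on the floor of the tray's wide compartment; everything is released (value of joint display between 0.675 and 0.895 rad and velocity of joint display between -0.02 and 0.02 rad/s and value of joint press_knob above 1.5 rad and x of tape in the frame of tray_main between -0.05 and 0.05 m and y of tape in the frame of tray_main between -0.022 and 0.022 m and z of tape in the frame of tray_main below 0.006 m and angle between tape's own z axis and vertical below 0.1 rad and linear speed of tape below 0.02 m/s); the robot touches nothing.
It fails at once if a wrapped block is shifted by more than 20 mm or knocked over (distance of any of brick_a, brick_b, brick_c from where it was at the start of the episode above 0.02 m or angle between any of brick_a, brick_b, brick_c's own z axis and vertical above 0.3 rad).
It fails at once if a phone is shifted by more than 20 mm or knocked over (distance of any of phone_a, phone_b from where it was at the start of the episode above 0.02 m or angle between any of phone_a, phone_b's own z axis and vertical above 0.3 rad).
It fails at once if the bottle is shifted by more than 20 mm or knocked over (distance of bottle from where it was at the start of the episode above 0.02 m or angle between bottle's own z axis and vertical above 0.3 rad).
It fails at once if the marker pen is shifted by more than 20 mm or knocked over (distance of marker from where it was at the start of the episode above 0.02 m or angle between marker's own z axis and vertical above 0.3 rad).
It also fails if it takes over 64 s, if anything falls off the work surface, if the arm or the gripper's body presses on something with over 40 N, if the wrist force passes 120 N, or if a joint passes its speed limit or range.

ROBOT

A 6-joint arm with a two-finger parallel gripper is mounted at the origin on the work surface. World frame = base frame: x ahead of the robot, y to its left, z up, the work surface at z = 0. Lengths are in mm, angles in rad, forces in N, time in s.
With the tool pointing down it reaches from about 350 to 775 mm from the base axis. Payload 7.3 kg.
Tool frame: the origin (TCP) lies at the centre of the arm's flange, where the gripper is bolted on; the fingertips stand 178 mm ahead of it and the grasp point (between the pads) lies 159 mm ahead of it; z points along the fingers, y is the direction in which the jaws open and shut (so a half turn about z gives the same grasp; the last joint's range is limited). The gripper opens to 92 mm and grips with 3 to 60 N. Pads are 19 mm wide; open, the fingers measure 130 mm over their backs; the gripper's body (75 mm by 190 mm) begins 47 mm behind the grasp point.
Start: joints at [-1.284, 0.342, 1.524, -0, 1.275, -0.146], TCP at [220.212, -476.586, 404.741] pointing down, gripper open.
Joint ranges: [-2.53, 2.53], [-0.77, 2.02], [0.04, 2.7], [-1, 4.14], [0.28, 2.66], [-3.11, 3.11]. Speed limits (rad/s): [2.57, 2.57, 3.14, 3.14, 3.14, 3.14].

INTERFACE

Orientations are given as [roll, pitch, yaw] about the fixed x, y, z axes, in that order (R = Rz(yaw) Ry(pitch) Rx(roll)).
In Python, from plant import get_obs, capture, close_job gives the robot as it stands. The module is installed in compiled form; this text tells all that it offers.
- The arm moves only by the shell command python3 -m pendant 'ROWS'. ROWS is JSON, a list of rows, each a list of 3 entries, a list of its own where there are three numbers: the shift along the tool's x, y, z in m, then the turn, a rotation vector about the tool's x, y, z in rad, then the finger opening in m, from 0 to 0.0918. In form: [[[tx, ty, tz], [wx, wy, wz], fingers], ...]. A call has 1 to 10 rows; each row is the pose to reach, as a shift and turn from the pose commanded when the call began, along the tool's axes at that moment; what a row does not reach only later rows make up. A row lasts 1/12 s, in which the tool goes at most 41.7 mm and 7.16 degrees, less where a joint would pass 70% of its speed; a pose out of reach is approached as far as the arm can. A call with a gripper value outside its range is refused whole. The fingers move at their own pace and stop on an object; the grip force is fixed at half the most. Time passes only in rows, so rows that repeat a pose let the fingers close. It gives the time, the measured TCP pose, the force and the opening at its end, in the units of the state.
- get_obs(): the state, without advancing time (a new reading comes with each control period).
- capture(name): name is "scene" or "top"; returns a dict with "color" (480x640x3 uint8, red, green, blue), "mtx" (3x3 intrinsics, pixels), "dist" ([k1, k2, p1, p2, k3] as OpenCV has them; the pictures are not rectified), "rvec" (rotation vector, rad) and "tvec" (3), from world to camera coordinates, as OpenCV has them. Camera axes: x right, y down, z forward; pixel columns grow to the right and rows downward; lengths in mm; the calibration is good to about 2 mm. A picture is of the moment at which its call begins. There is no depth.
- close_job(): hands the job in, once; it reports no verdict.
The state is a dict: "time": time; "joint_positions": joint angles; "dq": joint speeds; "tau": joint torques, N m; "tool_pos": TCP position; "tcp_rot": TCP orientation; "contact_force": force on the tool from outside, world axes, zero at the start; "moment": the same for the moment, N m; "grip_width": finger opening in mm.
Only numpy, scipy, OpenCV 4.12 (cv2) and the standard library are available. Lean on these libraries where they do the work, as an engineer would, in place of code of your own. Each camera call takes 0.05 s, during which the arm holds its last target. There are 200 camera calls.

## Working session

There is one attempt and no reset: what is moved stays moved. The work goes in short steps, Python scripts to look and compute and a shell command to move; the robot and the scene stay as the last step left them, time stands still between calls to the robot, and variables do not carry over. Pictures are saved under pics/ and viewed, about 8 in all and at most 12, crops included, and the job is handed in when it is done.

```bash
mkdir -p pics; cat > h.py <<'E'
import numpy as np,cv2
from plant import get_obs,capture
def snap(n,f):
    c=capture(n); cv2.imwrite('pics/'+f,c['color'][:,:,::-1]); np.savez('pics/'+f+'.npz',**c); return c
def load(f): return dict(np.load('pics/'+f+'.npz'))
def ray(c,p):
    u=cv2.undistortPoints(np.array(p,float).reshape(-1,1,2),c['mtx'],c['dist']).reshape(-1,2)
    R=cv2.Rodrigues(c['rvec'])[0]; d=np.c_[u,np.ones(len(u))]@R; o=-R.T@np.ravel(c['tvec']); return o,d
def onz(c,p,z):
    o,d=ray(c,p); return o+d*((z-o[2])/d[:,2])[:,None]
def proj(c,P): return cv2.projectPoints(np.array(P,float).reshape(-1,1,3),c['rvec'],c['tvec'],c['mtx'],c['dist'])[0].reshape(-1,2)
E
python3 - <<'E'
from h import *
print(get_obs())
for n in('scene','top'):
    c=snap(n,n+'0.png');o,d=ray(c,[[320,240]]);print(n,o,d)
E
```

```text
{'time': 0.0, 'joint_positions': array([-1.28399383e+00,  3.42694843e-01,  1.52502016e+00,  1.15549603e-05,
        1.27537132e+00, -1.46005928e-01]), 'dq': array([ 7.42702930e-05,  1.26765246e-04,  1.63995102e-03, -3.74578857e-04,
        4.92191492e-04, -9.13279870e-04]), 'tau': array([ 1.08306347e-03, -4.31236660e+01, -2.44221604e+01,  7.19236792e-02,
        5.59701410e-02, -1.09149125e-04]), 'tool_pos': array([ 220.17606333, -476.4487417 ,  404.05812695]), 'tcp_rot': array([-3.14011649e+00, -2.28241724e-04,  4.32804884e-01]), 'contact_force': array([-0.20997138,  0.01234547, -0.19581037]), 'moment': array([ 0.00035122, -0.04954911, -0.02269946]), 'grip_width': 91.69660001114649}
scene [1150.06449064 -672.58714625  719.12542488] [[-0.51239989  0.653876   -0.5568085 ]]
top [ 425.91624108   25.0495941  1505.17584413] [[ 0.10061926  0.01225856 -0.99485528]]
```

View pics/top0.png

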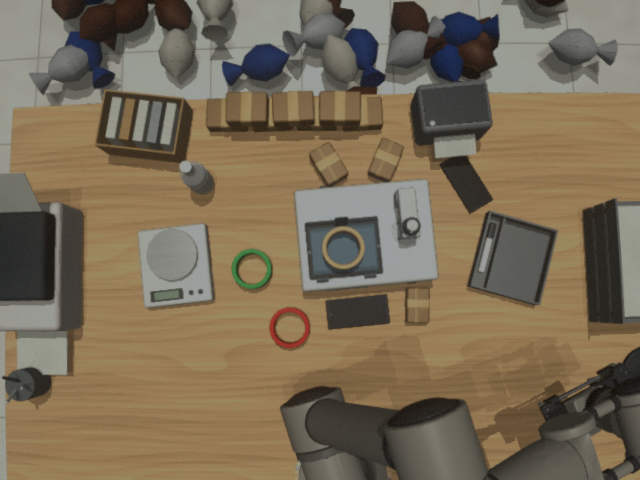

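View pics/scene0.png

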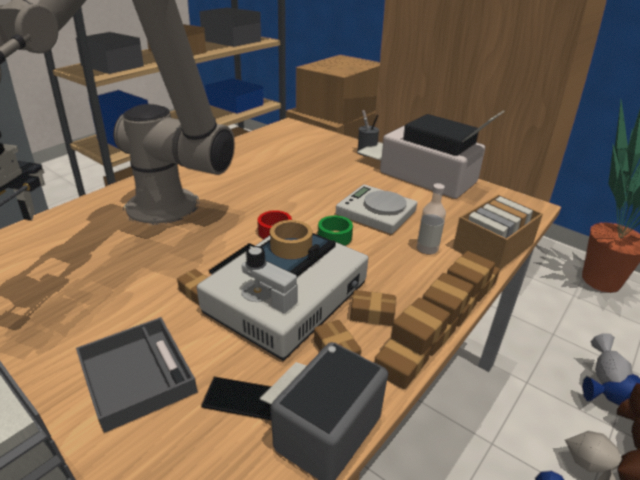

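The top view shows three rings. The tan one, at (343,248) on the dark display, is the tape. Red (290,328) and green (252,269) are the decoys. The tray is at (513,258), the knob at (410,227) and the tab near (341,221). I'll check the choice in a close crop and measure.

```bash
python3 - <<'E'
from h import *
c=load('top0.png');im=c['color'][:,:,::-1].copy()
cr=cv2.resize(im[170:310,285:565],None,fx=2.85,fy=2.85,interpolation=cv2.INTER_CUBIC);cv2.imwrite('pics/crop1.png',cr)
hsv=cv2.cvtColor(im,cv2.COLOR_BGR2HSV)
# tape
m=cv2.inRange(hsv,(8,70,60),(28,255,255));roi=np.zeros_like(m);roi[221:274,312:378]=255;m&=roi
n,l,s,ce=cv2.connectedComponentsWithStats(m);i=1+s[1:,4].argmax();print('tape',s[i],ce[i])
cn=max(cv2.findContours((l==i).astype('uint8'),0,1)[0],key=cv2.contourArea);e=cv2.fitEllipse(cn);print(e,onz(c,[e[0]],45+99))
# spectrometer: light
m=cv2.inRange(hsv,(0,0,110),(180,45,255));roi[:]=0;roi[172:300,288:445]=255;m&=roi
n,l,s,ce=cv2.connectedComponentsWithStats(m);i=1+s[1:,4].argmax()
cn=max(cv2.findContours((l==i).astype('uint8'),0,1)[0],key=cv2.contourArea)
b=cv2.boxPoints(cv2.minAreaRect(cn));print('spec',b,'\n',onz(c,b,85),onz(c,b,85).mean(0))
# tray dark
m=cv2.inRange(hsv,(0,0,0),(180,70,130));roi[:]=0;roi[205:310,462:562]=255;m&=roi
n,l,s,ce=cv2.connectedComponentsWithStats(m);i=1+s[1:,4].argmax()
cn=max(cv2.findContours((l==i).astype('uint8'),0,1)[0],key=cv2.contourArea)
b=cv2.boxPoints(cv2.minAreaRect(cn));print('tray',s[i],b,'\n',onz(c,b,40),onz(c,b,40).mean(0))
E
```

```text
tape [322 226  43  44 622] [342.80707395 247.0755627 ]
((342.72900390625, 247.5903778076172), (41.52177429199219, 42.74367904663086), 3.7023141384124756) [[545.41742797  -8.42358481 144.        ]]
spec [[293.2132  190.34428]
 [428.81976 178.0164 ]
 [437.9427  278.36884]
 [302.33612 290.69672]] 
 [[ 688.28856954  102.93983833   85.        ]
 [ 710.48215489 -217.26540999   85.        ]
 [ 473.76192823 -228.97270482   85.        ]
 [ 452.76919744   85.94142681   85.        ]] [581.32546253 -64.33921242  85.        ]
tray [ 469  211   89   94 5519] [[467.31473 287.10947]
 [487.2167  209.71284]
 [558.9855  228.1677 ]
 [539.0835  305.56433]] 
 [[ 452.51943879 -307.12413333   40.        ]
 [ 638.5624802  -364.53766693   40.        ]
 [ 589.54886933 -541.03034766   40.        ]
 [ 403.18367836 -480.78361318   40.        ]] [ 520.95361667 -423.36894028   40.        ]
```

View pics/crop1.png

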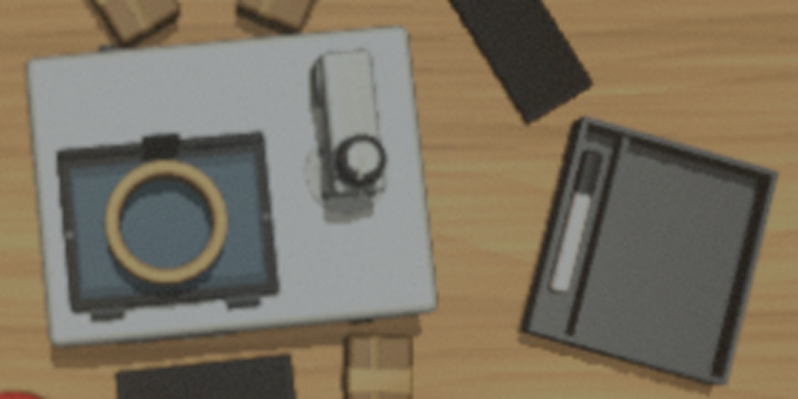

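The crop confirms the choice: the tan ring at crop (167,222), full (343.6,248), lies on the blue-grey screen. The dark tab is behind it at crop (160,147), the knob at crop (360,160), and the marker is in the tray's left (+y) channel.

```bash
cat >> h.py <<'E'
from scipy.spatial.transform import Rotation as Ro
def go(grasp,yaw,tilt=0,reach=159,show=True):
    """shift/turn in current tool axes so that grasp point is at `grasp`; tilt about tool y"""
    o=get_obs(); R0=Ro.from_euler('xyz',o['tcp_rot']); 
    R1=Ro.from_euler('xyz',[np.pi,0,yaw])*Ro.from_rotvec([0,tilt,0])
    t=np.array(grasp,float)-R1.apply([0,0,reach])
    s=R0.inv().apply(t-o['tool_pos'])/1000; w=(R0.inv()*R1).as_rotvec()
    print('shift',s.round(4),'turn',w.round(4),'rows>=',np.ceil(max(np.linalg.norm(s)/.0417,np.linalg.norm(w)/.125)))
E
python3 - <<'E'
from h import *
c=load('top0.png');s=load('scene0.png')
f=lambda x,y:(285+x/2.85,170+y/2.85)
b=[f(583,120),f(777,172),f(722,384),f(522,330)];q=onz(c,b,40);print('tray',q[:,:2],q.mean(0),[np.hypot(*(q[i]-q[i-1])[:2]) for i in range(4)])
print('knob',onz(c,[f(360,160)],187),'tab',onz(c,[f(160,145)],129))
print('hinge corners', onz(c,[f(60,152),f(263,134),f(277,292),f(72,310)],99))
im=s['color'][:,:,::-1];cv2.imwrite('pics/crop2.png',cv2.resize(im[200:350,180:380],None,fx=4,fy=4,interpolation=cv2.INTER_CUBIC))
for P in [(545.4,-8.4,144),(545.4,-8.4,99),onz(c,[f(360,160)],187)[0],onz(c,[f(160,145)],129)[0]]: print((proj(s,P)[0]-[180,200])*4)
go((502.5,-8,230),1.571)
E
```

```text
tray [[ 632.57817845 -370.01271347]
 [ 584.26190065 -537.26652493]
 [ 405.22849515 -479.02011145]
 [ 455.62015062 -309.29777523]] [ 519.42218121 -423.89928127   40.        ] [np.float64(187.08406489802786), np.float64(174.0927917803971), np.float64(188.27003204862464), np.float64(177.04516472724688)]
knob [[ 584.81074564 -157.24165878  187.        ]] tab [[607.45432679  -6.75407479 129.        ]]
hinge corners [[607.60344472  73.76976694  99.        ]
 [618.47645049 -91.28146053  99.        ]
 [490.02715536 -98.57792197  99.        ]
 [479.38054657  66.63662268  99.        ]]
[443.55398062 118.47889848]
[443.89617995 184.34313213]
[298.5270455  195.78753595]
[529.40693906 180.84778995]
shift [ 0.4528 -0.3069  0.0156] turn [-1.1000e-03 -9.0000e-04 -1.1382e+00] rows>= 14.0
```

View pics/crop2.png

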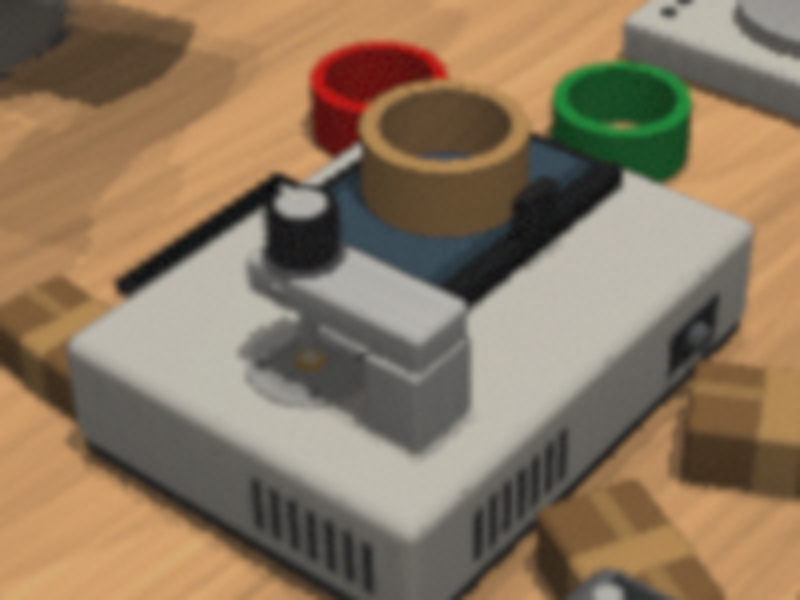

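In the scene crop the predicted tape centre is within about 1 px of the observed one at (445,122). The knob top is at (301,203), about 2 px from prediction, and the tab at (537,188). I'll move over the tape's front wall.

```bash
python3 -m pendant '[[[0.453,-0.307,0.015],[0,0,-1.138],0.05],[[0.453,-0.307,0.015],[0,0,-1.138],0.05],[[0.453,-0.307,0.015],[0,0,-1.138],0.05],[[0.453,-0.307,0.015],[0,0,-1.138],0.05],[[0.453,-0.307,0.015],[0,0,-1.138],0.05],[[0.453,-0.307,0.015],[0,0,-1.138],0.05],[[0.453,-0.307,0.015],[0,0,-1.138],0.05],[[0.453,-0.307,0.015],[0,0,-1.138],0.05],[[0.453,-0.307,0.015],[0,0,-1.138],0.05],[[0.453,-0.307,0.015],[0,0,-1.138],0.05]]'
python3 - <<'E'
from h import *
go((502.5,-8,230),1.571)
E
```

```text
time: 0.93
tool_pos: [435.7, -117.8, 393.1]
tcp_rot: [-3.141, 0.0, 1.577]
contact_force: [1.4, -1.0, -0.4]
grip_width: 50.1
shift [0.1094 0.0675 0.0041] turn [-0.0003  0.0001  0.0064] rows>= 4.0
```

```bash
python3 -m pendant '[[[0.1094,0.0675,0.004],[0,0,-0.006],0.05],[[0.1094,0.0675,0.004],[0,0,-0.006],0.05],[[0.1094,0.0675,0.004],[0,0,-0.006],0.05],[[0.1094,0.0675,0.004],[0,0,-0.006],0.05],[[0.1094,0.0675,0.004],[0,0,-0.006],0.05],[[0.1094,0.0675,0.034],[0,0,-0.006],0.05],[[0.1094,0.0675,0.050],[0,0,-0.006],0.05],[[0.1094,0.0675,0.050],[0,0,-0.006],0.05]]'
python3 - <<'E'
from h import *
go((502.5,-8,127),1.571)
s=snap('scene','s1.png');im=s['color'][:,:,::-1];cv2.imwrite('pics/crop3.png',cv2.resize(im[130:310,200:400],None,fx=3,fy=3,interpolation=cv2.INTER_CUBIC))
E
```

```text
time: 1.6
tool_pos: [501.2, -11.4, 340.1]
tcp_rot: [-3.134, -0.001, 1.576]
contact_force: [-1.2, 0.2, -0.4]
grip_width: 50.0
shift [0.0033 0.0017 0.0541] turn [-0.0071 -0.0008  0.0047] rows>= 2.0
```

View pics/crop3.png

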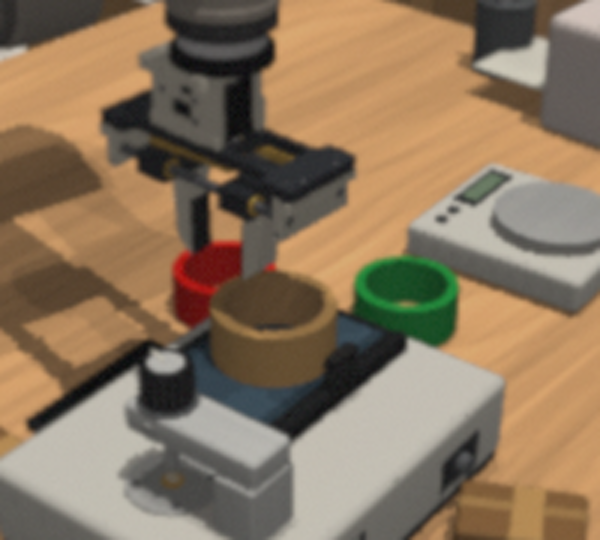

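The crop shows the inner finger (258,245) over the ring opening and the outer finger (192,215) in front of the wall, as planned. Next: descend and grip.

```bash
python3 -m pendant '[[[0.003,0.001,0.03],[0,0,0],0.05],[[0.003,0.001,0.054],[0,0,0],0.05],[[0.003,0.001,0.054],[0,0,0],0.05],[[0.003,0.001,0.054],[0,0,0],0.0],[[0.003,0.001,0.054],[0,0,0],0.0],[[0.003,0.001,0.054],[0,0,0],0.0],[[0.003,0.001,0.054],[0,0,0],0.0],[[0.003,0.001,0.054],[0,0,0],0.0]]'
python3 -m pendant '[[[0,0,0],[0,0,0],0.0],[[0,0,-0.03],[0,0,0],0.0],[[0,0,-0.07],[0,0,0],0.0],[[0,0,-0.11],[0,0,0],0.0],[[0,0,-0.11],[0,0,0],0.0],[[0,0,-0.11],[0,0,0],0.0],[[0,0,-0.11],[0,0,0],0.0]]'
python3 - <<'E'
from h import *
s=snap('scene','s2.png');im=s['color'][:,:,::-1];cv2.imwrite('pics/crop4.png',cv2.resize(im[130:310,200:400],None,fx=3,fy=3,interpolation=cv2.INTER_CUBIC))
E
```

```text
time: 2.32
tool_pos: [503.9, -7.6, 290.4]
tcp_rot: [3.139, 0.0, 1.577]
contact_force: [-0.1, -0.0, -0.3]
grip_width: 21.4
time: 2.9
tool_pos: [503.2, -7.3, 398.4]
tcp_rot: [-3.14, -0.0, 1.577]
contact_force: [-0.2, -0.5, -2.1]
grip_width: 11.0
```

View pics/crop4.png

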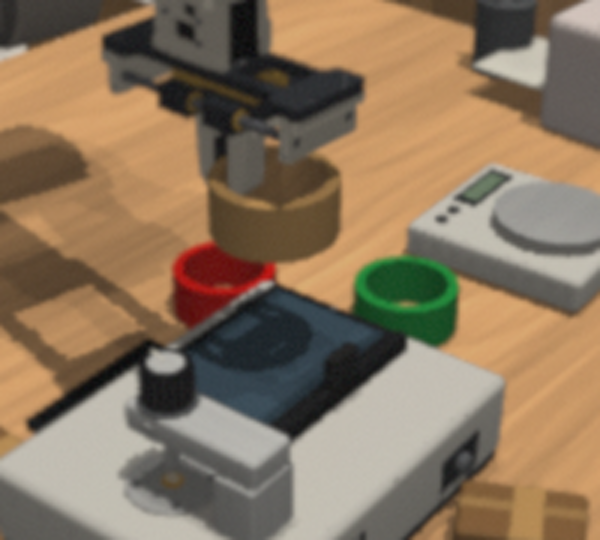

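The tape is lifted, level and held, with its front wall between the fingers at crop (240,165); the display is clear. I'll find how low its underside hangs and work out the path to the tray.

```bash
python3 - <<'E'
from h import *
s=load('s2.png')
for z in (195,205,212,220,228): print(z,(proj(s,(578.3,-43.2,z))[0]-[200,130])*3, (proj(s,(546-32,-7.5+36,z+45))[0]-[200,130])*3)
y=-.285; tm=np.array([519.4,-423.9])+19.5*np.array([np.sin(y),-np.cos(y)]);print('main',tm)
g=tm-43*np.array([np.cos(y),np.sin(y)]);print('grasp',g)
go((*g,239),np.pi/2+y)
E
```

```text
195 [273.83064993 274.44789112] [274.21704921 154.68956073]
205 [273.77979482 262.24974439] [274.18231482 142.55667804]
212 [273.74457764 253.63146484] [274.15850789 133.99247881]
220 [273.70473125 243.70097666] [274.13182941 124.13248285]
228 [273.66533093 233.68329335] [274.10573387 114.19477766]
main [ 513.9174297  -442.61340223]
grasp [ 472.65197864 -430.52363182]
shift [-4.23e-01 -3.31e-02 -4.00e-04] turn [-0.0033  0.      0.2911] rows>= 11.0
```

```bash
python3 -m pendant '[[[-0.03,0,-0.02],[0,0,0.04],0.0],[[-0.07,-0.005,-0.02],[0,0,0.08],0.0],[[-0.11,-0.01,-0.02],[0,0,0.12],0.0],[[-0.15,-0.015,-0.02],[0,0,0.16],0.0],[[-0.19,-0.018,-0.02],[0,0,0.2],0.0],[[-0.23,-0.02,-0.02],[0,0,0.24],0.0],[[-0.27,-0.025,-0.02],[0,0,0.29],0.0],[[-0.31,-0.028,-0.02],[0,0,0.29],0.0],[[-0.35,-0.03,-0.02],[0,0,0.29],0.0],[[-0.39,-0.033,-0.02],[0,0,0.29],0.0]]'
python3 - <<'E'
from h import *
go((472.6,-430.5,100),np.pi/2-.285)
E
```

```text
time: 3.78
tool_pos: [472.5, -399.6, 416.7]
tcp_rot: [-3.138, -0.002, 1.287]
contact_force: [1.7, -0.0, -1.7]
grip_width: 10.9
shift [-0.03    0.0094  0.1576] turn [-0.0037 -0.0023  0.0007] rows>= 4.0
```

```bash
python3 -m pendant '[[[-0.03,0.009,0.03],[0,0,0],0.0],[[-0.03,0.009,0.07],[0,0,0],0.0],[[-0.03,0.009,0.11],[0,0,0],0.0],[[-0.03,0.009,0.145],[0,0,0],0.0],[[-0.03,0.009,0.157],[0,0,0],0.0],[[-0.03,0.009,0.157],[0,0,0],0.0],[[-0.03,0.009,0.157],[0,0,0],0.0]]'
python3 - <<'E'
from h import *
go((472.6,-430.5,40),np.pi/2-.285)
a=snap('scene','s3.png')['color'][:,:,::-1][290:450,50:250]
b=snap('top','t3.png')['color'][:,:,::-1][190:330,450:590]
cv2.imwrite('pics/p5.png',np.hstack([cv2.resize(a,(400,320)),cv2.resize(b,(320,320))]))
E
```

```text
time: 4.37
tool_pos: [473.5, -429.1, 262.2]
tcp_rot: [-3.141, -0.001, 1.287]
contact_force: [0.3, -0.2, -1.2]
grip_width: 11.2
shift [-0.0017 -0.0004  0.0632] turn [-0.0009 -0.0005  0.0012] rows>= 2.0
```

View pics/p5.png

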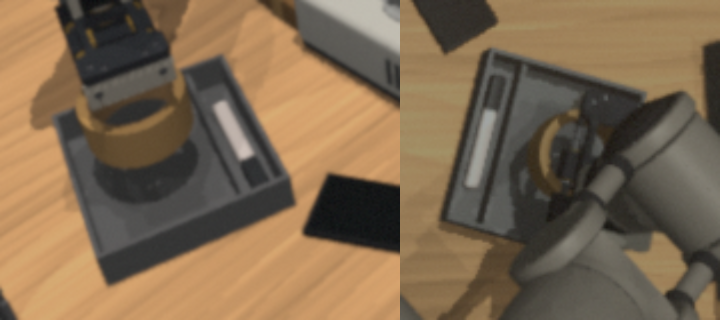

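The tape hangs level over the wide compartment, at (135,125) in the scene half, with its shadow centred at (145,165) below it. Lowering and releasing.

```bash
python3 -m pendant '[[[-0.001,0,0.025],[0,0,0],0.0],[[-0.001,0,0.05],[0,0,0],0.0],[[-0.001,0,0.058],[0,0,0],0.0],[[-0.001,0,0.062],[0,0,0],0.0],[[-0.001,0,0.064],[0,0,0],0.0],[[-0.001,0,0.064],[0,0,0],0.0],[[-0.001,0,0.064],[0,0,0],0.0]]'
```

```text
time: 5.05
tool_pos: [473.4, -430.3, 200.0]
tcp_rot: [3.139, 0.002, 1.287]
contact_force: [-0.5, 0.1, -1.9]
grip_width: 11.0
```

```bash
python3 -m pendant '[[[0,0,0.002],[0,0,0],0.0],[[0,0,0.004],[0,0,0],0.0],[[0,0,0.004],[0,0,0],0.0]]'; python3 -m pendant '[[[0,0,0],[0,0,0],0.022],[[0,0,0],[0,0,0],0.022],[[0,0,0],[0,0,0],0.022],[[0,0,0],[0,0,0],0.022],[[0,0,-0.025],[0,0,0],0.022],[[0,0,-0.06],[0,0,0],0.022],[[0,0,-0.1],[0,0,0],0.022],[[0,0,-0.14],[0,0,0],0.022],[[0,0,-0.18],[0,0,0],0.022],[[0,0,-0.22],[0,0,0],0.022]]'
```

```text
time: 5.3
tool_pos: [473.4, -430.2, 197.7]
tcp_rot: [3.139, 0.002, 1.287]
contact_force: [-2.3, 4.9, 14.0]
grip_width: 10.8
time: 6.13
tool_pos: [472.8, -429.7, 416.2]
tcp_rot: [-3.142, -0.0, 1.287]
contact_force: [0.7, -1.5, 0.3]
grip_width: 21.9
```

```bash
python3 - <<'E'
from h import *
c=load('top0.png');s=load('scene0.png')
def tri(p,q):
    o1,d1=ray(c,[p]);o2,d2=ray(s,[q]);A=np.c_[d1[0],-d2[0]];k=np.linalg.lstsq(A,o2-o1,rcond=None)[0]
    a=o1+k[0]*d1[0];b=o2+k[1]*d2[0];return (a+b)/2,np.linalg.norm(a-b)
print('knob',tri((411.3,226.1),(255.25,250.75)),onz(s,[(255.25,250.75)],187))
print('tab',tri((341.1,220.9),(314.25,247)),onz(s,[(314.25,247)],129))
print('tape0',tri((343.2,247.7),(180+445/4,200+122/4)))
n=snap('scene','s4.png');im=n['color'][:,:,::-1];im2=snap('top','t4.png')['color'][:,:,::-1]
t=load('t4.png')
a=cv2.resize(im[290:450,50:250],(400,320));b=cv2.resize(im2[170:310,370:570],(400,280));b=cv2.copyMakeBorder(b,0,40,0,0,0)
cv2.imwrite('pics/p6.png',np.hstack([a,b]))
print((proj(n,[(513.9,-442.6,50),(513.9,-442.6,5)])-[50,290])*2)
go((587,-156,230),1.571)
E
```

```text
knob (array([ 585.70351776, -157.37683472,  183.15616009]), np.float64(0.9983202843008149)) [[ 590.09952145 -160.71914062  187.        ]]
tab (array([609.46786365,  -5.48299269, 124.31594879]), np.float64(3.8571861359337007)) [[614.99631123  -9.28003651 129.        ]]
tape0 (array([545.90120546,  -8.955972  , 142.07179745]), np.float64(1.6156143602738655))
[[143.19553701 141.36897307]
 [153.55930973 173.33915662]]
shift [0.2954 0.0318 0.0316] turn [ 0.0109  0.0095 -0.2841] rows>= 8.0
```

View pics/p6.png

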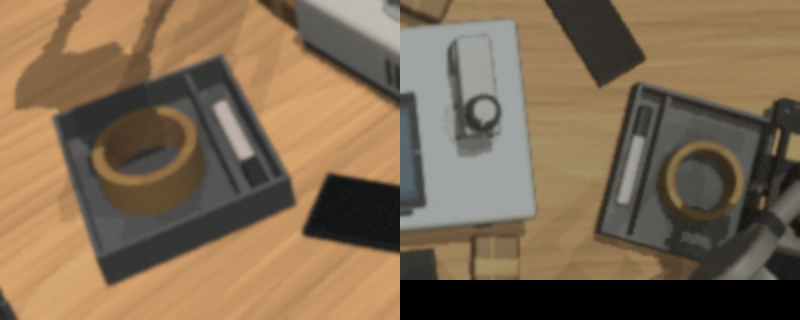

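The tape lies flat in the wide compartment (148,160 in the scene half; 700,180 in the top half), and the marker hasn't moved. The knob triangulates to (586,-157). Moving over it.

```bash
python3 -m pendant '[[[0.04,0.004,0],[0,0,-0.04],0.06],[[0.08,0.008,0],[0,0,-0.08],0.06],[[0.12,0.012,0],[0,0,-0.12],0.06],[[0.16,0.016,0],[0,0,-0.16],0.06],[[0.2,0.02,0],[0,0,-0.2],0.06],[[0.235,0.025,0],[0,0,-0.24],0.06],[[0.27,0.029,0],[0,0,-0.284],0.06],[[0.295,0.031,0.005],[0,0,-0.284],0.06],[[0.295,0.031,0.02],[0,0,-0.284],0.06],[[0.295,0.031,0.02],[0,0,-0.284],0.06]]'
python3 - <<'E'
from h import *
go((586,-157.3,183),1.571)
E
```

```text
time: 7.07
tool_pos: [585.5, -153.6, 391.3]
tcp_rot: [-3.137, -0.002, 1.574]
contact_force: [-0.7, 0.2, -1.1]
grip_width: 60.2
shift [-0.0038  0.0007  0.0492] turn [-0.0046 -0.0017  0.0028] rows>= 2.0
```

```bash
python3 -m pendant '[[[-0.004,0,0.03],[0,0,0],0.06],[[-0.004,0,0.049],[0,0,0],0.06],[[-0.004,0,0.049],[0,0,0],0.06],[[-0.004,0,0.049],[0,0,0],0.0],[[-0.004,0,0.049],[0,0,0],0.0],[[-0.004,0,0.049],[0,0,0],0.0],[[-0.004,0,0.049],[0,0,0],0.0],[[-0.004,0,0.049],[0,0,0],0.0],[[-0.004,0,0.049],[0,0,0],0.0]]'; python3 -c "
from h import *
o=get_obs();print(o['moment'],o['contact_force'],o['joint_positions'].round(3))"
```

```text
time: 7.82
tool_pos: [586.8, -159.7, 347.1]
tcp_rot: [3.134, 0.002, 1.571]
contact_force: [8.0, 0.4, -1.1]
grip_width: 35.2
[-0.06830797 -1.16457973 -0.0512952 ] [ 8.03921246  0.43014532 -1.13451222] [-3.920e-01  5.390e-01  1.371e+00  1.000e-03  1.224e+00 -3.920e-01]
```

```bash
python3 -m pendant '[[[0,0,0],[0,0,0.1],0.0],[[0,0,0],[0,0,0.2],0.0],[[0,0,0],[0,0,0.3],0.0],[[0,0,0],[0,0,0.4],0.0],[[0,0,0],[0,0,0.5],0.0],[[0,0,0],[0,0,0.6],0.0],[[0,0,0],[0,0,0.7],0.0]]';python3 -c "
from h import *
o=get_obs();print(o['moment'],o['joint_positions'].round(3))"
python3 -m pendant '[[[0,0,0],[0,0,0.1],0.0],[[0,0,0],[0,0,0.2],0.0],[[0,0,0],[0,0,0.3],0.0],[[0,0,0],[0,0,0.4],0.0],[[0,0,0],[0,0,0.5],0.0],[[0,0,0],[0,0,0.6],0.0],[[0,0,0],[0,0,0.7],0.0],[[0,0,0],[0,0,0.7],0.0]]';python3 -c "
from h import *
o=get_obs();print(o['moment'],o['joint_positions'].round(3))"
```

```text
time: 8.4
tool_pos: [586.8, -159.6, 347.1]
tcp_rot: [3.135, -0.003, 0.866]
contact_force: [9.2, -0.8, -0.9]
grip_width: 35.3
[ 0.00336218 -1.14623698  0.19335987] [-3.920e-01  5.390e-01  1.371e+00  1.000e-03  1.224e+00  3.120e-01]
time: 9.07
tool_pos: [586.7, -159.6, 347.2]
tcp_rot: [3.139, -0.006, 0.166]
contact_force: [6.4, -1.3, -0.6]
grip_width: 35.2
[ 0.11243915 -0.99306354 -0.02237524] [-3.920e-01  5.390e-01  1.371e+00  1.000e-03  1.225e+00  1.013e+00]
```

```bash
python3 -m pendant '[[[0,0,0],[0,0,0.07],0.0],[[0,0,0],[0,0,0.14],0.0],[[0,0,0],[0,0,0.14],0.0]]';python3 -c "
from h import *
o=get_obs();print(o['moment'])"
python3 -m pendant '[[[0,0,0],[0,0,0.07],0.0],[[0,0,0],[0,0,0.14],0.0],[[0,0,0],[0,0,0.14],0.0]]';python3 -c "
from h import *
o=get_obs();print(o['moment'])"
```

```text
time: 9.32
tool_pos: [586.1, -159.6, 347.2]
tcp_rot: [3.139, -0.004, 0.029]
contact_force: [2.8, -1.3, 4.3]
grip_width: 35.2
[-0.03667937 -0.44063052  0.35989527]
time: 9.57
tool_pos: [585.6, -159.5, 347.1]
tcp_rot: [3.14, -0.003, -0.11]
contact_force: [0.0, -0.0, 6.1]
grip_width: 35.4
[ 0.03041788 -0.04696962  0.3598179 ]
```

The torque passed the crest and then saturated at 0.36 N m against the stop, so the knob has clicked over. Release and go up.

```bash
python3 -m pendant '[[[0,0,0],[0,0,0],0.07],[[0,0,0],[0,0,0],0.07],[[0,0,0],[0,0,0],0.07],[[0,0,0],[0,0,0],0.07],[[0,0,-0.02],[0,0,0],0.07],[[0,0,-0.05],[0,0,0],0.07],[[0,0,-0.06],[0,0,0],0.07],[[0,0,-0.06],[0,0,0],0.07]]'
python3 - <<'E'
from h import *
o=get_obs();print(o['moment'])
go((609,-7.5,215),.07)
E
```

```text
time: 10.23
tool_pos: [585.8, -159.6, 408.3]
tcp_rot: [3.14, -0.006, -0.109]
contact_force: [-0.3, 1.1, 0.2]
grip_width: 69.8
[ 0.02445633 -0.05472811 -0.01204582]
shift [ 0.0064 -0.1538  0.0341] turn [ 0.0023 -0.0057 -0.1789] rows>= 4.0
```

```bash
python3 -m pendant '[[[0.002,-0.04,0],[0,0,-0.05],0.07],[[0.004,-0.08,0],[0,0,-0.1],0.07],[[0.006,-0.12,0],[0,0,-0.15],0.07],[[0.006,-0.154,0.01],[0,0,-0.179],0.07],[[0.006,-0.154,0.034],[0,0,-0.179],0.07],[[0.006,-0.154,0.034],[0,0,-0.179],0.07],[[0.006,-0.154,0.034],[0,0,-0.179],0.07],[[0.006,-0.154,0.034],[0,0,-0.179],0.07]]'
python3 - <<'E'
from h import *
go((609,-7.5,125),.07)
a=snap('scene','s7.png')['color'][:,:,::-1][180:330,200:400];b=snap('top','t7.png')['color'][:,:,::-1][180:300,280:440]
b=cv2.resize(b,(400,300));cv2.imwrite('pics/p7.png',np.hstack([cv2.resize(a,(400,300),interpolation=cv2.INTER_CUBIC),b]))
s=load('s7.png');P=get_obs()['tool_pos'];print((proj(s,[(609,-7.5,129),(609,-7.5,187-0)])-[200,180])*2)
E
```

```text
time: 10.9
tool_pos: [608.2, -7.9, 371.2]
tcp_rot: [3.141, 0.001, 0.069]
contact_force: [0.2, -1.4, 0.2]
grip_width: 69.9
shift [ 0.0008 -0.0004  0.0872] turn [ 0.0003  0.0006 -0.0013] rows>= 3.0
[[225.34483723 131.24166955]
 [226.49539687  86.37853563]]
```

View pics/p7.png

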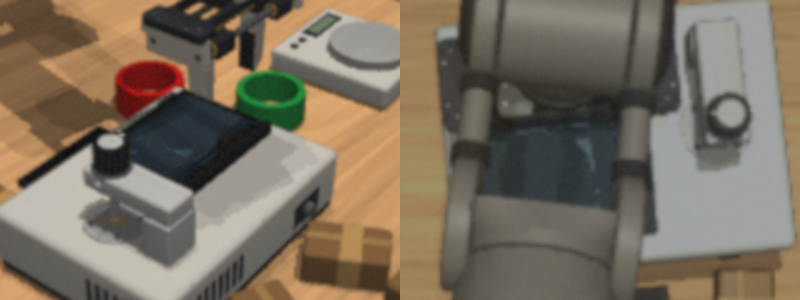

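The tab shows at (229,133) in the scene half, about 2 mm from the predicted (225,131). The open jaw is centred over it, with the knob clear at (110,150). Descend and grip.

```bash
python3 -m pendant '[[[0.001,0,0.04],[0,0,0],0.07],[[0.001,0,0.075],[0,0,0],0.07],[[0.001,0,0.087],[0,0,0],0.07],[[0.001,0,0.087],[0,0,0],0.07],[[0.001,0,0.087],[0,0,0],0.07],[[0.001,0,0.087],[0,0,0],0.0],[[0.001,0,0.087],[0,0,0],0.0],[[0.001,0,0.087],[0,0,0],0.0],[[0.001,0,0.087],[0,0,0],0.0],[[0.001,0,0.087],[0,0,0],0.0]]'
python3 -m pendant '[[[0,0,0],[0,0,0],0.0],[[0,0,0],[0,0,0],0.0],[[0,0,0],[0,0,0],0.0]]'
python3 -c "
from h import *
o=get_obs();print(o['moment'],o['contact_force'],o['joint_positions'].round(3))"
```

```text
time: 11.83
tool_pos: [609.2, -6.9, 285.0]
tcp_rot: [3.141, -0.001, 0.07]
contact_force: [0.3, 0.6, 0.5]
grip_width: 41.4
time: 12.08
tool_pos: [609.3, -7.8, 284.6]
tcp_rot: [3.14, -0.0, 0.07]
contact_force: [-0.1, -4.0, 1.8]
grip_width: 30.0
[-0.7802285   0.02370548 -0.03911643] [-0.14561182 -3.95641089  1.83083577] [-0.138  0.605  1.44  -0.002  1.096  1.364]
```

The jaw closed to 30.0 mm on the tab. I estimate from the kinematics that joint 5 would hit its limit if the tool tilted the full 45°. The tool will therefore tilt less and the tab will pivot between the pads.

```bash
cat > arc.py <<'E'
from h import *
def arc(th0,a0,ths):
    f=lambda t,a:np.array([129*np.cos(t)-33.6*np.sin(t)-159*np.sin(a),129*np.sin(t)+33.6*np.cos(t)+159*np.cos(a)])
    for t in ths:
        a=t*.625; dX,dZ=(f(t,a)-f(th0,a0))/1000
        # tool x=(cos a0, sin a0), tool z=(sin a0,-cos a0) in (X,Z)
        print(round(t,3),[round(dX*np.cos(a0)+dZ*np.sin(a0),4),0,round(dX*np.sin(a0)-dZ*np.cos(a0),4)],[0,round(a-a0,4),0])
E
python3 -c "
from arc import *
arc(0,0,np.arange(1,11)*.04)"
```

```text
0.04 [np.float64(-0.0054), 0, np.float64(-0.0051)] [0, np.float64(0.025), 0]
0.08 [np.float64(-0.011), 0, np.float64(-0.01)] [0, np.float64(0.05), 0]
0.12 [np.float64(-0.0169), 0, np.float64(-0.0148)] [0, np.float64(0.075), 0]
0.16 [np.float64(-0.0229), 0, np.float64(-0.0193)] [0, np.float64(0.1), 0]
0.2 [np.float64(-0.0291), 0, np.float64(-0.0237)] [0, np.float64(0.125), 0]
0.24 [np.float64(-0.0354), 0, np.float64(-0.0279)] [0, np.float64(0.15), 0]
0.28 [np.float64(-0.042), 0, np.float64(-0.0319)] [0, np.float64(0.175), 0]
0.32 [np.float64(-0.0487), 0, np.float64(-0.0357)] [0, np.float64(0.2), 0]
0.36 [np.float64(-0.0556), 0, np.float64(-0.0393)] [0, np.float64(0.225), 0]
0.4 [np.float64(-0.0626), 0, np.float64(-0.0426)] [0, np.float64(0.25), 0]
```

```bash
python3 -m pendant '[[[-0.0054,0,-0.0051],[0,0.025,0],0.0],[[-0.011,0,-0.01],[0,0.05,0],0.0],[[-0.0169,0,-0.0148],[0,0.075,0],0.0],[[-0.0229,0,-0.0193],[0,0.1,0],0.0],[[-0.0291,0,-0.0237],[0,0.125,0],0.0],[[-0.0354,0,-0.0279],[0,0.15,0],0.0],[[-0.042,0,-0.0319],[0,0.175,0],0.0],[[-0.0487,0,-0.0357],[0,0.2,0],0.0],[[-0.0556,0,-0.0393],[0,0.225,0],0.0],[[-0.0626,0,-0.0426],[0,0.25,0],0.0]]'
python3 -c "
from arc import *
o=get_obs();print(o['moment'],o['contact_force'],o['joint_positions'].round(3))
R=Ro.from_euler('xyz',o['tcp_rot']);g=o['tool_pos']+R.apply([0,0,159]);print('grasp',g,'theta',np.arctan2(g[2]-92,g[0]-480.5)-np.arctan2(33.6,129))
arc(.4,.25,.4+np.arange(1,11)*.04)"
```

```text
time: 12.92
tool_pos: [547.1, -12.2, 326.4]
tcp_rot: [3.14, -0.253, 0.069]
contact_force: [6.6, -4.9, -9.5]
grip_width: 29.6
[-0.71126158 -0.83711992 -0.26315149] [ 6.60733374 -4.94799705 -9.50508007] [-0.178  0.403  1.68   0.082  0.815  1.275]
grasp [586.81719495  -9.66761254 172.47890012] theta 0.39314316965241036
0.44 [np.float64(-0.0062), 0, np.float64(-0.0048)] [0, np.float64(0.025), 0]
0.48 [np.float64(-0.0125), 0, np.float64(-0.0094)] [0, np.float64(0.05), 0]
0.52 [np.float64(-0.0191), 0, np.float64(-0.0138)] [0, np.float64(0.075), 0]
0.56 [np.float64(-0.0258), 0, np.float64(-0.0181)] [0, np.float64(0.1), 0]
0.6 [np.float64(-0.0327), 0, np.float64(-0.0221)] [0, np.float64(0.125), 0]
0.64 [np.float64(-0.0398), 0, np.float64(-0.0258)] [0, np.float64(0.15), 0]
0.68 [np.float64(-0.047), 0, np.float64(-0.0294)] [0, np.float64(0.175), 0]
0.72 [np.float64(-0.0543), 0, np.float64(-0.0327)] [0, np.float64(0.2), 0]
0.76 [np.float64(-0.0618), 0, np.float64(-0.0358)] [0, np.float64(0.225), 0]
0.8 [np.float64(-0.0695), 0, np.float64(-0.0386)] [0, np.float64(0.25), 0]
```

```bash
python3 -m pendant '[[[-0.0062,0,-0.0048],[0,0.025,0],0.0],[[-0.0125,0,-0.0094],[0,0.05,0],0.0],[[-0.0191,0,-0.0138],[0,0.075,0],0.0],[[-0.0258,0,-0.0181],[0,0.1,0],0.0],[[-0.0327,0,-0.0221],[0,0.125,0],0.0],[[-0.0398,0,-0.0258],[0,0.15,0],0.0],[[-0.047,0,-0.0294],[0,0.175,0],0.0],[[-0.0543,0,-0.0327],[0,0.2,0],0.0],[[-0.0618,0,-0.0358],[0,0.225,0],0.0],[[-0.0695,0,-0.0386],[0,0.25,0],0.0]]'
python3 -m pendant '[[[0,0,0],[0,0,0],0.0],[[0,0,0],[0,0,0],0.0]]'
python3 - <<'E'
from arc import *
o=get_obs();print(o['moment'],o['joint_positions'].round(3))
R=Ro.from_euler('xyz',o['tcp_rot']);g=o['tool_pos']+R.apply([0,0,159])
for hx in (478,480.5,483): print('theta',np.arctan2(g[2]-92,g[0]-hx)-np.arctan2(33.6,129))
s=snap('scene','s8.png');im=s['color'][:,:,::-1];cv2.imwrite('pics/p8.png',cv2.resize(im[130:310,180:400],None,fx=3.5,fy=3.3,interpolation=cv2.INTER_CUBIC))
u=np.array([np.cos(.07),np.sin(.07),0]);v=np.array([-np.sin(.07),np.cos(.07),0]);H=np.array([480.5,-16.5,92])
for t in (.7,.8,.9):
    e=u*np.cos(t)+np.array([0,0,np.sin(t)]);n=-u*np.sin(t)+np.array([0,0,np.cos(t)])
    print(t,((proj(s,[H+135*e+k*85*v+7*n for k in(-1,1)])-[180,130])*[3.5,3.3]).round(0).tolist())
E
```

```text
time: 13.75
tool_pos: [470.4, -17.4, 347.1]
tcp_rot: [3.14, -0.503, 0.069]
contact_force: [8.2, -2.8, -7.6]
grip_width: 29.6
time: 13.92
tool_pos: [470.0, -17.4, 347.6]
tcp_rot: [3.14, -0.502, 0.07]
contact_force: [-1.8, -5.2, 0.6]
grip_width: 29.2
[-0.86955846  0.12227463 -0.49103347] [-0.245  0.208  1.945  0.297  0.526  1.034]
theta 0.7845245715998266
theta 0.800662503301836
theta 0.8171009078086706
0.7 [[339.0, 353.0], [505.0, 246.0]]
0.8 [[326.0, 335.0], [494.0, 230.0]]
0.9 [[312.0, 318.0], [481.0, 214.0]]
```

View pics/p8.png

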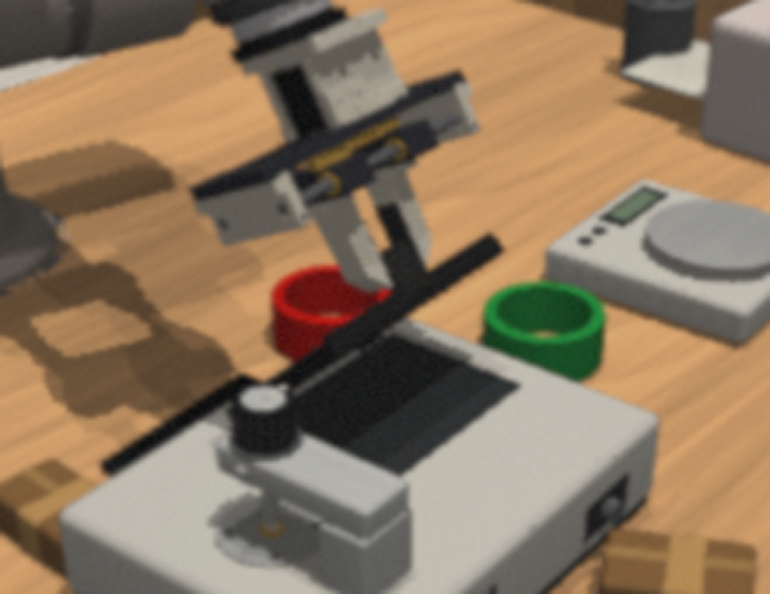

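The display's raised far edge runs from (330,343) to (495,238), matching about 0.75 rad; the grip position gives about 0.80. Both are in tolerance. Release and back off along the fingers.

```bash
python3 -m pendant '[[[0,0,0],[0,0,0],0.07],[[0,0,0],[0,0,0],0.07],[[0,0,0],[0,0,0],0.07],[[0,0,0],[0,0,0],0.07],[[0,0,0],[0,0,0],0.07],[[0,0,-0.02],[0,0,0],0.07],[[0,0,-0.05],[0,0,0],0.07],[[0,0,-0.085],[0,0,0],0.07],[[0,0,-0.11],[0,0,0],0.07],[[0,0,-0.11],[0,0,0],0.07]]'
python3 - <<'E'
from arc import *
go((420,-330,300),.07)
s=snap('scene','s9.png');im=s['color'][:,:,::-1];cv2.imwrite('pics/p9.png',cv2.resize(im[150:440,50:410],None,fx=2.2,fy=2,interpolation=cv2.INTER_CUBIC))
u=np.array([np.cos(.07),np.sin(.07),0]);v=np.array([-np.sin(.07),np.cos(.07),0]);H=np.array([480.5,-16.5,92])
for t in (.7,.8,.9):
    e=u*np.cos(t)+np.array([0,0,np.sin(t)]);n=-u*np.sin(t)+np.array([0,0,np.cos(t)])
    print(t,((proj(s,[H+135*e+k*85*v+7*n for k in(-1,1)])-[50,150])*[2.2,2]).round(0).tolist())
E
```

```text
time: 14.8
tool_pos: [416.6, -20.2, 448.2]
tcp_rot: [3.138, -0.508, 0.071]
contact_force: [-0.2, -0.2, -0.0]
grip_width: 70.2
shift [-0.0111  0.3093 -0.0175] turn [ 0.003  -0.5081  0.0006] rows>= 8.0
0.7 [[499.0, 174.0], [604.0, 109.0]]
0.8 [[491.0, 163.0], [596.0, 99.0]]
0.9 [[482.0, 153.0], [588.0, 90.0]]
```

View pics/p9.png

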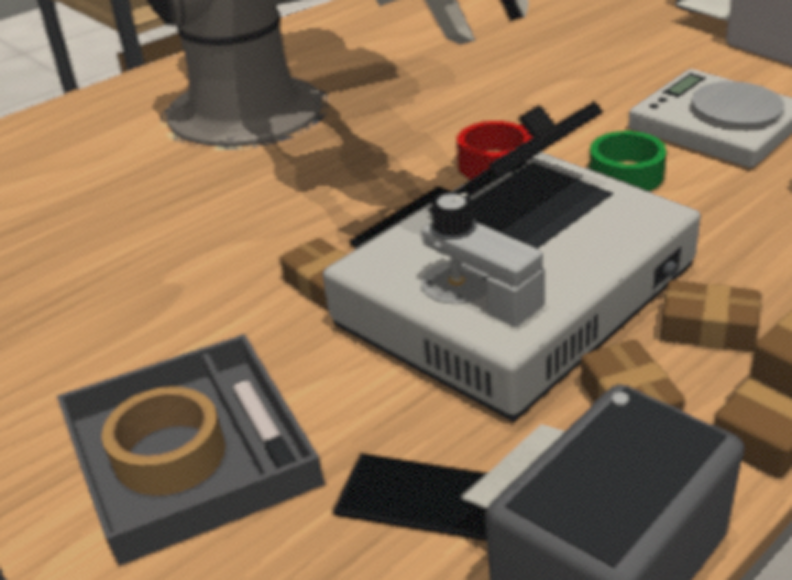

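After release the display edge corner is at (599,104), about 0.75 rad. The tape is flat in the tray, and the bricks, phones and marker are where they were. As a last check, compare the knob's index mark and the top view before and after.

```bash
python3 - <<'E'
from h import *
a=load('top0.png')['color'][:,:,::-1];c=snap('top','t9.png');b=c['color'][:,:,::-1]
k=lambda im,y,x,h,w,f:cv2.resize(im[y:y+h,x:x+w],None,fx=f,fy=f,interpolation=cv2.INTER_CUBIC)
top=np.hstack([k(a,208,392,36,40,8),k(b,208,392,36,40,8)]);bot=k(b,130,290,160,320,2)
cv2.imwrite('pics/p10.png',np.vstack([top,bot[:,:640]])[:600])
hsv=cv2.cvtColor(b,cv2.COLOR_BGR2HSV);m=cv2.inRange(hsv,(8,70,40),(28,255,255));r=np.zeros_like(m);r[235:285,495:548]=255;m&=r
n,l,s,ce=cv2.connectedComponentsWithStats(m);i=1+s[1:,4].argmax();e=cv2.fitEllipse(max(cv2.findContours((l==i).astype('uint8'),0,1)[0],key=cv2.contourArea))
p=onz(c,[e[0]],50)[0];d=p[:2]-[513.9,-442.6];y=-.285;print(s[i],e,p,'in main frame',d@[np.cos(y),np.sin(y)],d@[-np.sin(y),np.cos(y)])
print(get_obs()['contact_force'])
E
```

```text
[499 240  43  41 850] ((519.9906005859375, 260.33013916015625), (39.794368743896484, 42.65463638305664), 74.92073059082031) [ 512.88064042 -435.81610437   50.        ] in main frame -2.8855831072357123 6.22364395255254
[-0.06935023 -0.49426266 -1.52532991]
```

View pics/p10.png

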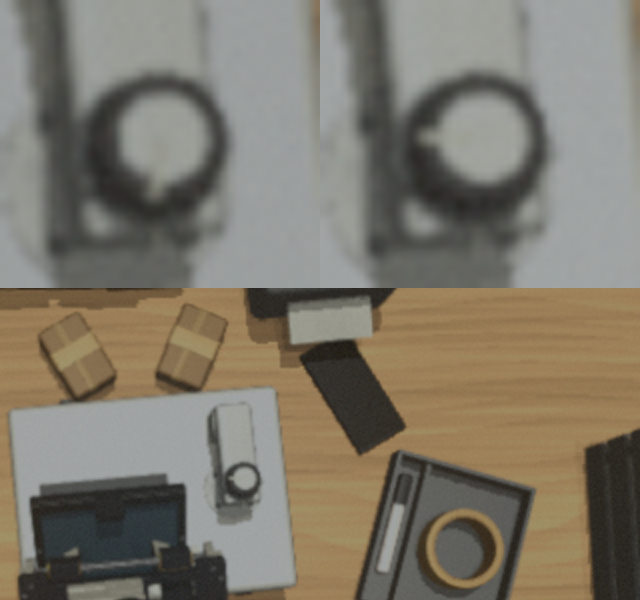

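The index mark moved about a quarter turn clockwise, from 6 o'clock (155,185) to 9 o'clock (427,137), which fits the knob being at its stop. The tape is about 3 mm and 6 mm from the compartment centre. Handing in.

```bash
python3 -c "
from plant import close_job
print(close_job())"
```

```text
the job is handed in; nothing more can be done
None
```

All three steps are done and the job is handed in at about 15 s of robot time. No verdict was reported, so the figures below are my own last checks.

- **Tape:** it lies flat in the tray's wide compartment, about 3 mm (x) and 6 mm (y) from the compartment centre.
- **Knob:** I turned the gripper about 1.68 rad clockwise. The torque rose, passed the crest, then levelled off at 0.36 N m against the stop. After release, the index mark had moved about a quarter turn clockwise and stayed there.
- **Display:** it stayed up after release. The grip position just before letting go gave about 0.80 rad, while the camera gave about 0.75–0.76 rad. They disagree slightly, but both are within 0.675–0.895.
- **Everything else:** the blocks, marker and phones showed no visible shift. I did not check the bottle again at the end, though the arm never went near it. The gripper is open, well clear of the display, and the wrist force is near zero.

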